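Pin the brew board and wedge its front edge up at the cupping bench

TASK

Lock the brew board to its base plate: push the red-headed pin down through the fork and the board's lug until its collar sits on the fork, and let it go. Then stand the orange wedge flat on the base plate in front of the board and slide it, thin end first, under the middle of the front edge until both front feet just lift off the base plate, a crack of about 3 mm (never jack it over 10 mm). Finish while still gripping the wedge there, so that it alone carries the front; keep the bowl standing on the board and leave the cups and the jar alone.

Things in the scene. Friction and masses are not known exactly. Their poses are not given: they have to be found in the camera images.
- base: fixed dark steel plate, 330 x 180 x 6 mm (top 6 mm above the counter), with a blue fork. Origin at counter level under the centre of the board; own +x points from the bare apron (x = -190 to -75 mm), under the board, to the fork (x = 82 to 136 mm, 44 mm wide, top 38 mm above the counter). The plate spans x = -190 to +140, y = +-90 mm.
- fork_hole (a point): centre of the fork's upright 13 mm hole at the top face of its upper tine, 38 mm above the counter (base x = 95 mm). It goes straight down through the upper tine (7 mm), the board's lug (8 mm) and the lower tine (9 mm) to the plate.
- board: loose walnut board with black mat, about 0.6 kg, 150 (x) x 160 x 18 mm on four 8 mm feet on the base plate; top 32 mm above the counter. Origin: centre, at the feet's undersides; axes as the base's. Front edge at x = -75 mm, slab's underside 8 mm above the plate. A steel lug at the back lies in the fork. Unpinned it slides away when the wedge is pushed; pinned it may slip 3 mm.
- lug_hole (a point): centre of the upper face of the lug at its 13 mm hole, 95 mm behind the board's centre (its +x).
- foot_left (a point): underside of the board's front left foot (board x = -60, y = +65 mm); 6 mm above the counter when it stands on the base plate, 9 mm when lifted 3 mm. Feet are 18 mm square.
- foot_right (a point): underside of the board's front right foot (board x = -60, y = -65 mm); heights as for the left one.
- pin: loose steel pin, 60 g, at first upright in the parking block. Origin at the tip's end, z up along the shank. Shank 10 mm thick, 30 mm long, tip chamfered; then a steel collar 24 mm in diameter, 4 mm thick; above it the red knob to grip, 18 mm in diameter, from 34 to 66 mm above the tip.
- pin_collar (a point): centre of the underside of the pin's collar, 30 mm above the tip; lies at fork_hole when the pin is seated.
- park: fixed plywood parking block 60 x 60 x 36 mm with an upright 14 mm hole in which the pin stands, collar on the block. Origin at the centre of its underside.
- wedge: loose orange wedge, 0.14 kg, at first flat on the counter, 96 (x) x 36 mm. Origin: centre of its underside; +x to the thin end. Ramp from x = +48 (3 mm high) back to -24 mm (21 mm high), 1 in 4; behind it an upright grip post 24 (x) x 20 (y) mm, 50 mm high, centred at x = -36 mm, taken across y.
- wedge_tip (a point): middle of the thin end's lower edge (wedge x = +48 mm). The ramp meets the board's front edge when the tip is about 20 mm under it; each 4 mm more lifts the edge about 1 mm.
- bowl: loose white tasting bowl, 80 mm wide, 55 mm high, 0.2 kg, standing on the middle of the board. Origin at the centre of its underside.
- cup_a: bystander: white cup, 80 mm wide, 60 mm high. Origin at the centre of its underside.
- cup_b: bystander: white cup, 80 mm wide, 60 mm high. Origin at the centre of its underside.
- cup_c: bystander: blue mug, 80 mm wide, 75 mm high. Origin at the centre of its underside.
- jar: bystander: amber jar, 70 mm wide, 110 mm high. Origin at the centre of its underside.
There are look-alikes about, which are no part of the job. Leave any purple or turquoise look-alike of the pin alone. Several things have the shape of the wedge; the one meant has the colours described above.

How it is judged:
By the outcome, as a careful person would: the job done as asked, in the order asked, and still so for the second after the job is handed in, while the arm keeps its last pose, push and grip.
It also fails if it takes over 72 s, if anything falls off the work surface, if the arm or the gripper's body presses on something with over 40 N, if the wrist force passes 120 N, or if a joint passes its speed limit or range.

ROBOT

A 6-joint arm with a two-finger parallel gripper is mounted at the origin on the work surface. World frame = base frame: x ahead of the robot, y to its left, z up, the work surface at z = 0. Lengths are in mm, angles in rad, forces in N, time in s.
With the tool pointing down it reaches from about 400 to 925 mm from the base axis. Payload 12.5 kg.
Tool frame: the origin (TCP) lies at the centre of the arm's flange, where the gripper is bolted on; the fingertips stand 190 mm ahead of it and the grasp point (between the pads) lies 171 mm ahead of it; z points along the fingers, y is the line along which they close (so a half turn about z gives the same grasp; the last joint's range is limited). The gripper opens to 95 mm and grips with 3 to 60 N. Pads are 20 mm wide; open, the fingers measure 119 mm over their backs; the gripper's body (75 mm by 180 mm) begins 59 mm behind the grasp point.
Start: joints at [-0.106, 0.491, 1.559, -0, 1.092, -0.106], TCP at [625, 0.023, 404.761] pointing down, gripper open.
Joint ranges: [-3.1, 3.1], [-0.84, 2.19], [0.05, 2.79], [-1.13, 4.28], [0.06, 2.93], [-2.69, 2.69]. Speed limits (rad/s): [2.22, 2.22, 2.79, 3.14, 3.14, 3.14].

INTERFACE

Orientations are given as [roll, pitch, yaw] about the fixed x, y, z axes, in that order (R = Rz(yaw) Ry(pitch) Rx(roll)).
In Python, from cell import env, read_camera, search_frame, cut_out gives the robot as it stands. The module is installed in compiled form; this text tells all that it offers.
- The arm moves only by the tool move_arm, never from a script. Its argument "commands" is a list of rows, each a list of 3 entries, a list of its own where there are three numbers: the shift along the world's x, y, z normalised to -1 to 1, where 1 is 0.03 m, then the turn about the world's z normalised to -1 to 1, where 1 is 0.08 rad, then the opening, from -1 (shut) to 1 (fully open), so that 0 is half open. A call has 1 to 20 rows; each row shifts and turns the commanded pose from where the row before left it; what a row does not reach is not made up. A row lasts 1/12 s, in which the tool goes at most 41.7 mm and 7.16 degrees, less where a joint would pass 70% of its speed; a pose out of reach is approached as far as the arm can. A call with a number of a shift or a turn outside -1 to 1 is refused whole. A call with a gripper value outside its range is refused whole. The fingers move at their own pace and stop on an object; the grip force is fixed at half the most. Time passes only in rows, so rows that do not move let the fingers close. It gives the time, the measured TCP pose, the force, the opening and the grip force at its end, in the units of the state.
- env.state(): the state, without advancing time (a new reading comes with each control period).
- read_camera(name): name is "scene" or "side" or "wrist"; returns a dict with "image" (384x512x3 uint8, red, green, blue), "fx", "fy", "cx", "cy" (pixels), "rvec" (rotation vector, rad) and "tvec" (3), from world to camera coordinates, as OpenCV has them. Camera axes: x right, y down, z forward; pixel columns grow to the right and rows downward; lengths in mm; the calibration is good to about 2 mm. A picture is of the moment at which its call begins. There is no depth.
- env.job_done(): hands the job in; it is judged then, once.
Trained networks look in a picture, given as the dict that the camera call returned (one of the last four; its "shot" number tells which), for a name from the list of things; names that differ only in an ending like _2 or _b are one class to them, and where a whole thing is asked for, a point or a joint stands for the part that bears it (a point fixed in the world has none). Each returns a list of dicts, best first, with "confidence" (0 to 1); they miss things now and then, are a little off and sometimes report something else, mostly with a low value. They report only what shows in the picture. A call takes as long as a camera call. They do not tell look-alikes from the thing itself.
- search_frame(thing, picture): "at" ([column, row] in pixels, amid what is visible of it).
- cut_out(thing, picture): "region" (384x512 bool, what is visible of it) and "at" ([column, row] in pixels, amid what is visible of it).
The state is a dict: "t": time; "joints": joint angles; "qvel": joint speeds; "tau": joint torques, N m; "eef_pos": TCP position; "tcp_rot": TCP orientation; "ft_force": force on the tool from outside, world axes, zero at the start; "moment": the same for the moment, N m; "opening": opening from 0.0 (shut) to 1.0 (fully open); "grip_force": force on a finger pad.
Only numpy, scipy, OpenCV 4.12 (cv2) and the standard library are available. Lean on these libraries where they do the work, as an engineer would, in place of code of your own. Each camera call takes 0.05 s, during which the arm holds its last target. There are 200 camera calls.

## Working session

There is one attempt and no reset: what is moved stays moved. The work goes in short steps, Python scripts to look and compute and a tool call to move; the robot and the scene stay as the last step left them, time stands still between calls to the robot, and variables do not carry over. Pictures are saved under pics/ and viewed, at most 10 in all, crops included, and the job is handed in when it is done.

Besides the shell and the picture viewer there is one more tool, called after ">>>" as name(argument=value, ...) on one line, values as JSON. move_arm: Moves the arm, as the interface text tells. Its arguments: {"type":"object","properties":{"commands":{"type":"array","items":{"type":"array"}}},"required":["commands"]}

```bash
mkdir -p pics; cat > h.py <<'E'
import numpy as np, cv2
from cell import env, read_camera, search_frame, cut_out
def P(c):
    R,_=cv2.Rodrigues(np.array(c["rvec"],float)); return R,np.array(c["tvec"],float).ravel()
def toz(c,uv,z):
    R,t=P(c); d=R.T@np.array([(uv[0]-c["cx"])/c["fx"],(uv[1]-c["cy"])/c["fy"],1.]); o=-R.T@t
    return (o+d*(z-o[2])/d[2]).round(1)
def proj(c,p):
    R,t=P(c); q=R@np.array(p,float)+t; return np.array([c["fx"]*q[0]/q[2]+c["cx"],c["fy"]*q[1]/q[2]+c["cy"]]).round(1)
def save(c,n,crop=None,s=1):
    im=c["image"][:,:,::-1]
    if crop: im=im[crop[1]:crop[3],crop[0]:crop[2]]
    cv2.imwrite("pics/"+n,cv2.resize(im,None,fx=s,fy=s,interpolation=cv2.INTER_CUBIC))
E
python3 - <<'E'
from h import *
a=read_camera("scene");b=read_camera("side")
Z=dict(fork_hole=38,pin=45,park=18,wedge=10,bowl=50,board=32,foot_left=6,foot_right=6,wedge_tip=0,jar=50,cup_a=30,base=6)
cv2.imwrite("pics/ab.png",cv2.resize(np.vstack([a["image"],b["image"]])[:,:,::-1],None,fx=.78,fy=.78))
save(a,"a.png",None,1.5);save(b,"b.png",None,1.5)
for n,c in(("scene",a),("side",b)):
    print(n,(-P(c)[0].T@P(c)[1]).round())
    for k,z in Z.items():
        print(k,[(np.round(r["at"],1).tolist(),round(r["confidence"],2),toz(c,r["at"],z)[:2].tolist()) for r in search_frame(k,c)[:4]])
E
```

```text
scene [1240.  153.  938.]
fork_hole [([247.5, 225.6], 0.82, [608.0, -37.9]), ([278.0, 227.5], 0.29, [594.8, 54.6])]
pin [([164.6, 160.1], 0.39, [397.8, -395.8])]
park [([159.7, 182.9], 0.75, [483.2, -383.9])]
wedge [([410.9, 262.5], 0.8, [613.5, 453.0]), ([393.9, 224.1], 0.59, [482.0, 407.0]), ([274.9, 207.9], 0.36, [499.2, 26.5])]
bowl [([274.6, 208.9], 0.77, [535.3, 31.8])]
board [([283.1, 226.8], 0.85, [584.5, 68.8]), ([358.8, 249.6], 0.57, [617.0, 299.5]), ([245.8, 228.7], 0.52, [616.3, -41.3])]
foot_left [([280.2, 227.9], 0.86, [571.8, 58.2]), ([197.6, 154.7], 0.21, [306.3, -309.7])]
foot_right [([278.6, 225.6], 0.79, [564.2, 51.6])]
wedge_tip [([414.0, 257.7], 0.87, [587.9, 466.0]), ([393.4, 219.1], 0.76, [453.6, 408.5]), ([244.6, 228.1], 0.57, [592.8, -52.5]), ([361.3, 249.2], 0.23, [591.9, 312.0])]
jar [([370.2, 175.7], 0.82, [322.8, 320.8])]
cup_a [([200.9, 152.0], 0.91, [313.8, -290.8]), ([163.7, 213.8], 0.8, [615.4, -310.5]), ([361.2, 248.5], 0.56, [610.3, 306.5])]
base [([246.7, 229.8], 0.6, [601.9, -43.1])]
side [  -55. -1147.   968.]
fork_hole [([268.8, 209.1], 0.61, [524.8, -96.0])]
pin [([277.8, 288.6], 0.54, [383.1, -401.2]), ([304.9, 271.2], 0.45, [475.9, -381.3])]
park [([305.6, 281.9], 0.91, [472.1, -393.1])]
wedge [([201.3, 145.9], 0.76, [504.9, 407.6])]
bowl [([257.3, 173.7], 0.68, [576.9, 79.5])]
board [([257.3, 187.7], 0.84, [550.6, 29.8])]
foot_left [([256.3, 191.8], 0.91, [553.5, 43.0]), ([198.9, 145.1], 0.6, [501.4, 424.3])]
foot_right [([255.0, 188.8], 0.82, [557.6, 60.5])]
wedge_tip [([198.2, 145.9], 0.73, [500.1, 429.7]), ([218.9, 132.6], 0.47, [614.4, 488.1])]
jar [([162.7, 159.5], 0.85, [324.9, 320.9])]
cup_a [([240.5, 144.7], 0.92, [626.8, 311.6]), ([243.7, 271.0], 0.66, [341.2, -291.4]), ([335.9, 238.3], 0.64, [633.3, -298.7])]
base [([275.3, 209.4], 0.71, [562.2, -71.1]), ([305.4, 280.8], 0.36, [480.4, -379.9])]
```

```bash
ls pics
```

```text
a.png
ab.png
b.png
```

View pics/a.png

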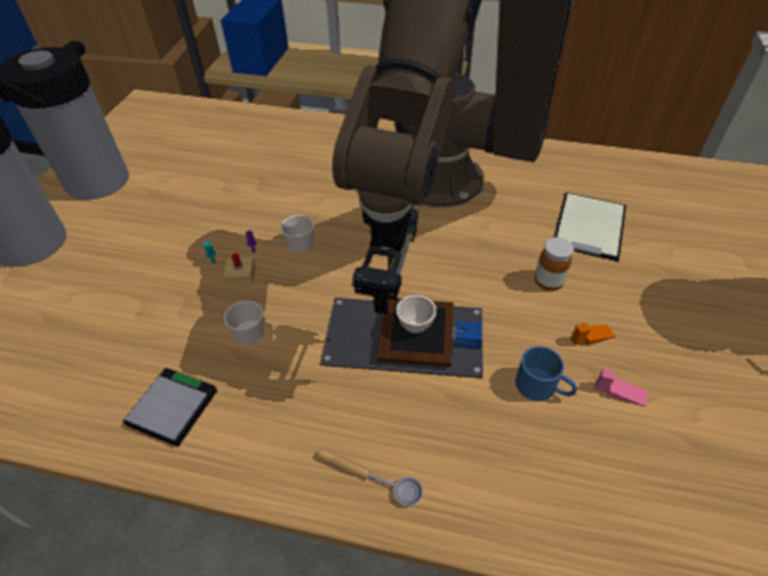

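View pics/b.png

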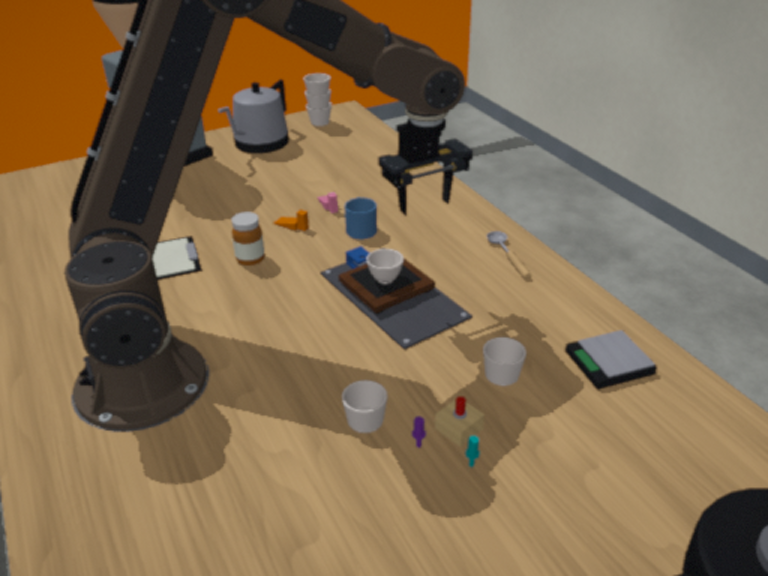

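The scene view shows the red pin at (158,175) in its block, purple and turquoise decoys beside it, the orange wedge at (393,222), and the plate with its fork towards world +y. Bowl is at (277,210).

```bash
cat >> h.py <<'E'
def tri(cs,uvs):
    from scipy.optimize import least_squares
    f=lambda p:np.concatenate([proj(c,p)-np.array(u) for c,u in zip(cs,uvs)])
    r=least_squares(f,[550,0,30.]);return r.x.round(1),r.fun.round(1)
def col(c,lo,hi,box):
    x0,y0,x1,y1=box;h=cv2.cvtColor(c["image"],cv2.COLOR_RGB2HSV)
    m=cv2.inRange(h,np.array(lo),np.array(hi));k=np.zeros_like(m);k[y0:y1,x0:x1]=m[y0:y1,x0:x1]
    n,l,s,ce=cv2.connectedComponentsWithStats(k)
    if n<2:return None,None
    i=1+s[1:,4].argmax();return ce[i].round(1),l==i
E
python3 - <<'E'
from h import *
s=env.state();print({k:np.round(s[k],3).tolist() for k in("t","eef_pos","tcp_rot","ft_force","opening")})
a=read_camera("scene");b=read_camera("side");w=read_camera("wrist")
pa,_=col(a,[0,170,60],[5,255,255],[148,160,170,185]);pb,_=col(b,[0,170,60],[5,255,255],[295,255,320,285])
print("pin",pa,pb,tri([a,b],[pa,pb]) if pa is not None and pb is not None else 0)
wa,ma=col(a,[5,200,100],[14,255,255],[370,205,420,240]);wb,mb=col(b,[5,200,100],[14,255,255],[175,130,215,160])
print("wedge",wa,wb,tri([a,b],[wa,wb]))
fa,_=col(a,[95,120,60],[125,255,255],[295,205,330,240]);fb,_=col(b,[100,120,60],[125,255,255],[220,155,255,180])
print("fork",fa,fb,tri([a,b],[fa,fb]))
for u in [(338,299),(482,306),(482,376),(324,369)]: print(toz(a,np.array(u)/1.5,6))
for u in [(322,272),(406,342),(470,314)]: print('s',toz(b,np.array(u)/1.5,6))
print("wristcam",(-P(w)[0].T@P(w)[1]).round(),P(w)[0].round(2).tolist(), w["fx"])
E
```

```text
{'t': 1.3, 'eef_pos': [624.994, 0.035, 404.76], 'tcp_rot': [3.142, 0.0, 1.571], 'ft_force': [0.225, 0.328, -0.089], 'opening': 1.0}
pin [156.9 172.6] [306.5 270.1] (array([550.,   0.,  30.]), array([106.8,  42.1, -45.1, -77.2]))
wedge [395.7 222. ] [203.5 152.5] (array([550.,   0.,  30.]), array([-132. ,   -7.3,   57.9,   40.4]))
fork [312.  222.7] [237.1 171.1] (array([550.,   0.,  30.]), array([-48.3,  -8. ,  24.3,  21.8]))
[ 495.9 -144.4    6. ]
[446.1 173.7   6. ]
[627.3 194.2   6. ]
[ 680.2 -119.1    6. ]
s [455.5 166.9   6. ]
s [ 504.7 -144.6    6. ]
s [ 668.6 -128.3    6. ]
wristcam [625.  73. 386.] [[1.0, 0.0, -0.0], [0.0, -0.97, 0.26], [-0.0, -0.26, -0.97]] 337.86136285694477
```

```bash
sed -i 's/+c\["cy"\]\]).round(1)/+c["cy"]])/' h.py
python3 - <<'E'
from h import *
a=read_camera("scene");b=read_camera("side")
print("pin",tri([a,b],[[156.9,172.6],[306.5,270.1]]))
print("wedge",tri([a,b],[[395.7,222],[203.5,152.5]]),toz(a,[395.7,222],10),toz(b,[203.5,152.5],10))
print("fork",tri([a,b],[[312,222.7],[237.1,171.1]]))
w=read_camera("wrist");save(w,"w0.png")
for k in("fork_hole","lug_hole","foot_left","foot_right","board","bowl","base"): 
  print(k,[(np.round(r["at"],1).tolist(),round(r["confidence"],2)) for r in search_frame(k,w)[:3]])
E
```

```text
pin (array([ 474. , -389.9,   57.7]), array([-0.3,  0.2, -0.2, -0.1]))
wedge (array([489.3, 401.3,   7.6]), array([-3.8,  4.1, -5.3, -4.3])) [472.3 412.7  10. ] [493.5 358.   10. ]
fork (array([541.1, 155.5,  25.2]), array([ 0.8, -0.7,  1. ,  0.7]))
fork_hole [([207.8, 197.2], 0.69)]
lug_hole [([203.2, 103.4], 0.68)]
foot_left [([210.9, 105.7], 0.7)]
foot_right [([206.4, 106.0], 0.96)]
board [([205.9, 105.4], 0.58)]
bowl [([166.4, 137.3], 0.71)]
base [([211.6, 192.7], 0.97)]
```

View pics/w0.png

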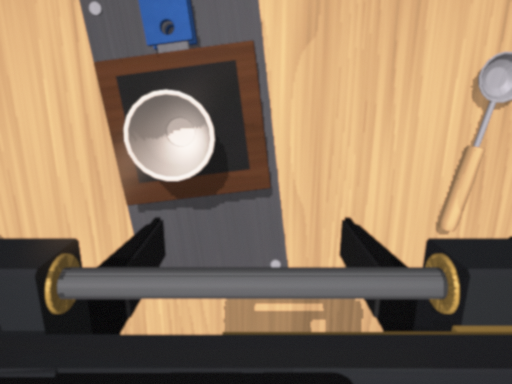

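>>> move_arm(commands=[[[-0.39, -0.98, -0.1], 0, 1], [[-0.39, -0.98, -0.1], 0, 1], [[-0.39, -0.98, -0.1], 0, 1], [[-0.39, -0.98, -0.1], 0, 1], [[-0.39, -0.98, -0.1], 0, 1], [[-0.39, -0.98, -0.1], 0, 1], [[-0.39, -0.98, -0.1], 0, 1], [[-0.39, -0.98, -0.1], 0, 1], [[-0.39, -0.98, -0.1], 0, 1], [[-0.39, -0.98, -0.2], 0, 1], [[-0.39, -0.98, -0.4], 0, 1], [[-0.39, -0.98, -0.4], 0, 1], [[-0.39, -0.98, -0.4], 0, 1], [[0, 0, 0], 0, 1], [[0, 0, 0], 0, 1]])

```text
t: 3.2
eef_pos: [472.2, -383.3, 335.0]
tcp_rot: [-3.141, -0.001, 1.568]
ft_force: [0.5, 0.8, 0.9]
opening: 0.998
grip_force: 0.0
```

```bash
python3 - <<'E'
from h import *
w=read_camera("wrist");save(w,"w1.png")
s=env.state();print(s["t"],s["eef_pos"],s["tcp_rot"])
pc,m=col(w,[0,150,50],[6,255,255],[0,0,512,384]);print(pc,m.sum())
for z in(56,72):print(toz(w,pc,z))
ys,xs=np.where(m);print(xs.min(),xs.max(),ys.min(),ys.max())
for k in("pin","pin_collar"): 
  print(k,[(np.round(r["at"],1).tolist(),round(r["confidence"],2)) for r in search_frame(k,w)[:4]])
E
```

```text
3.25 [ 472.75426774 -382.3348466   335.58768716] [-3.14134488e+00 -5.89086084e-04  1.56955586e+00]
[254.4 203.2] 507
[ 474.1 -391.7   56. ]
[ 474.  -386.7   72. ]
244 265 189 217
pin [([154.3, 198.8], 0.87), ([228.2, 301.8], 0.66), ([256.5, 198.7], 0.62)]
pin_collar [([256.0, 196.5], 0.87), ([225.3, 300.5], 0.56)]
```

View pics/w1.png

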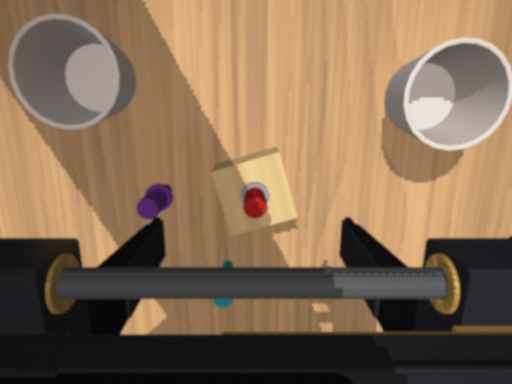

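The pin (red) is at (255,203) with its collar at (255,193), purple look-alike left at (155,200), turquoise below at (223,290); cups are clear at the top.

```bash
python3 - <<'E'
from h import *
w=read_camera("wrist")
print(toz(w,(254.8,208),72),toz(w,(255.5,194),40),toz(w,(155,200),40),toz(w,(223,285),40))
for p in([474,-390,72],[474,-390,40],[474,-390,34+6]):print(proj(w,p))
print(env.state()["eef_pos"])
E
```

```text
[ 475.8 -389.2   72. ] [ 476.7 -387.2   40. ] [ 390.6 -392.7   40. ] [ 447.2 -474.2   40. ]
[252.4195155  208.93204281]
[252.38012131 197.1223681 ]
[252.38012131 197.1223681 ]
[ 473.43244684 -381.17696835  336.33525464]
```

>>> move_arm(commands=[[[0.05, -0.23, 0], 0, 0.4], [[0, 0, -0.5], 0, 0.4], [[0, 0, -0.8], 0, 0.4], [[0, 0, -0.8], 0, 0.4], [[0, 0, -0.8], 0, 0.4], [[0, 0, -0.5], 0, 0.4], [[0, 0, 0], 0, 0.4], [[0, 0, 0], 0, -1], [[0, 0, 0], 0, -1], [[0, 0, 0], 0, -1], [[0, 0, 0], 0, -1], [[0, 0, 0], 0, -1], [[0, 0, 0], 0, -1], [[0, 0, 0], 0, -1]])

```text
t: 4.57
eef_pos: [474.4, -389.1, 234.1]
tcp_rot: [3.141, 0.0, 1.571]
ft_force: [-0.1, 0.1, -0.1]
opening: 0.262
grip_force: 0.0
```

>>> move_arm(commands=[[[0, 0, 0], 0, -1], [[0, 0, 0], 0, -1], [[0, 0, 0], 0, -1], [[0, 0, 0], 0, -1]])

```text
t: 4.9
eef_pos: [474.4, -389.1, 233.9]
tcp_rot: [3.141, 0.0, 1.571]
ft_force: [-0.1, 0.2, 2.4]
opening: 0.189
grip_force: 30.0
```

>>> move_arm(commands=[[[0, 0, 0.4], 0, -1], [[0, 0, 0.8], 0, -1], [[0, 0, 1], 0, -1], [[0, 0, 1], 0, -1], [[0, 0.4, 0.34], 0, -1], [[0.14, 0.97, 0], 0, -1], [[0.14, 0.97, 0], 0, -1], [[0.14, 0.97, 0], 0, -1], [[0.14, 0.97, 0], 0, -1], [[0.14, 0.97, 0], 0, -1], [[0.14, 0.97, 0], 0, -1], [[0.14, 0.97, 0], 0, -1], [[0.14, 0.97, 0], 0, -1], [[0.14, 0.97, 0], 0, -1], [[0.14, 0.97, 0], 0, -1], [[0.14, 0.97, 0], 0, -1], [[0.14, 0.97, 0], 0, -1]])

```text
t: 6.32
eef_pos: [524.3, -26.1, 340.2]
tcp_rot: [-3.141, -0.0, 1.571]
ft_force: [0.2, -0.2, 0.1]
opening: 0.184
grip_force: 30.0
```

>>> move_arm(commands=[[[0.14, 0.97, 0], 0, -1], [[0.14, 0.97, 0], 0, -1], [[0.14, 0.97, 0], 0, -1], [[0.14, 0.97, 0], 0, -1], [[0.14, 0.57, 0], 0, -1], [[0, 0, 0], 0, -1], [[0, 0, 0], 0, -1], [[0, 0, 0], 0, -1]])

```text
t: 6.98
eef_pos: [545.4, 105.3, 339.9]
tcp_rot: [-3.141, 0.0, 1.571]
ft_force: [0.5, -0.6, -0.3]
opening: 0.182
grip_force: 30.0
```

```bash
python3 - <<'E'
from h import *
w=read_camera("wrist");save(w,"w2.png",None,1.5)
s=env.state();print(s["t"],s["eef_pos"],s["tcp_rot"],s["opening"],s["ft_force"])
for k in("fork_hole","lug_hole","pin"): 
  print(k,[(np.round(r["at"],1).tolist(),round(r["confidence"],2)) for r in search_frame(k,w)[:3]])
e=s["eef_pos"]
print(proj(w,[e[0],e[1],e[2]-228]),proj(w,[e[0],e[1],e[2]-198]))
E
```

```text
7.0333 [545.49086652 104.90051546 339.96346516] [-3.14125319e+00  1.72576793e-04  1.57024246e+00] 0.18625298735290813 [-0.2299355   0.07564696 -0.5663885 ]
fork_hole [([252.6, 129.4], 0.71)]
lug_hole [([271.2, 198.9], 0.65)]
pin []
[251.99014728 214.3747498 ] [251.93046089 231.8707737 ]
```

View pics/w2.png

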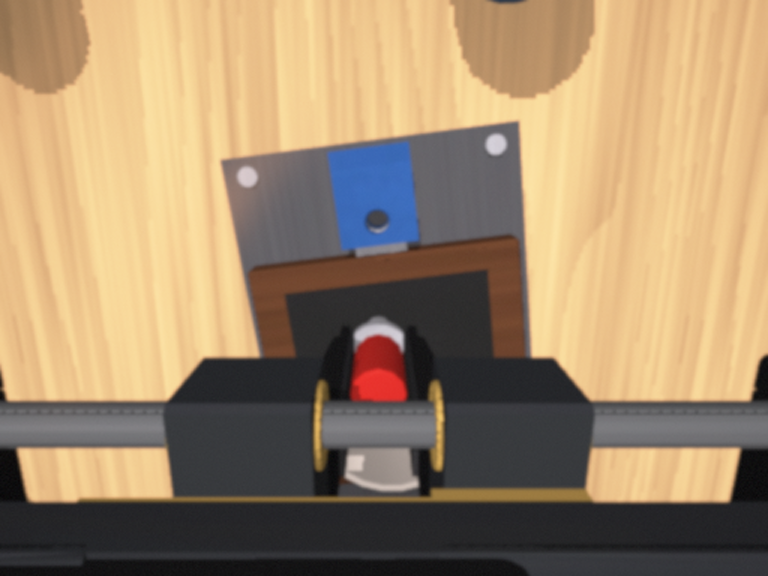

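Hole at (251.3,146); pin tip at (252,213.5), agreeing with the kinematic prediction. I'll refine the hole by blue-mask contour.

```bash
python3 - <<'E'
from h import *
w=read_camera("wrist")
h=cv2.cvtColor(w["image"],cv2.COLOR_RGB2HSV);m=cv2.inRange(h,np.array([95,120,40]),np.array([125,255,255]))
m[:85]=0;m[175:]=0
cs,hi=cv2.findContours(m,cv2.RETR_CCOMP,cv2.CHAIN_APPROX_NONE)
for c,q in zip(cs,hi[0]):
    if q[3]>=0 and len(c)>10:
        e=cv2.fitEllipse(c);print(e,toz(w,e[0],38))
o=max(cs,key=len);r=cv2.minAreaRect(o);print(r);print([toz(w,p,38)[:2].tolist() for p in cv2.boxPoints(r)])
for q in [(223,161),(518,123)]: print('plate',toz(w,np.array(q)/1.5,6))
for q in [(252,268),(516,237)]: print('board back',toz(w,np.array(q)/1.5,32))
im=w["image"][130:162,235:268,::-1];cv2.imwrite("pics/hole.png",cv2.resize(im,None,fx=14,fy=14,interpolation=cv2.INTER_NEAREST))
s=env.state();print(s["eef_pos"])
E
```

```text
((250.57020568847656, 147.08470153808594), (15.592938423156738, 16.515172958374023), 175.40989685058594) [544.7 138.2  38. ]
((248.5851593017578, 129.88864135742188), (66.4122543334961, 53.790626525878906), 82.40535736083984)
[[518.0, 176.0], [561.1, 181.5], [569.3, 127.9], [524.0, 121.7]]
plate [452.2 169.8   6. ]
plate [628.9 191.7   6. ]
board back [472.1 109.6  32. ]
board back [625.4 127.9  32. ]
[545.75707192 104.84159618 340.03708283]
```

View pics/hole.png

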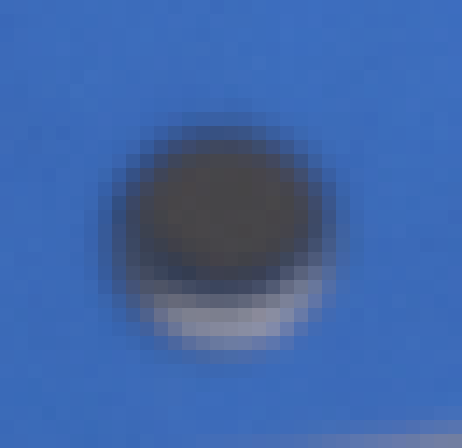

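>>> move_arm(commands=[[[-0.03, 0.6, 0], 0, -1], [[0, 0.51, 0], 0, -1], [[0, 0, -0.6], 0, -1], [[0, 0, -0.8], 0, -1], [[0, 0, -0.6], 0, -1], [[0, 0, -0.2], 0, -1], [[0, 0, 0], 0, -1], [[0, 0, 0], 0, -1]])

```text
t: 7.9
eef_pos: [545.2, 138.7, 274.4]
tcp_rot: [3.141, -0.0, 1.57]
ft_force: [0.2, 0.2, -0.5]
opening: 0.181
grip_force: 30.0
```

```bash
python3 - <<'E'
from h import *
w=read_camera("wrist")
e=np.mean([env.state()["eef_pos"]],0);print(e)
save(w,"w3.png",(170,130,340,270),4.5)
print(proj(w,[e[0],e[1],e[2]-228]),proj(w,[544.7,138.4,38]),proj(w,[544.7-6.5,138.4,38]),proj(w,[544.7+6.5,138.4,38]))
E
```

```text
[545.22330734 138.70946716 274.85264327]
[251.68620555 214.05540705] [250.93122965 210.17616392] [241.33552492 210.16874526] [260.52699015 210.18358262]
```

View pics/w3.png

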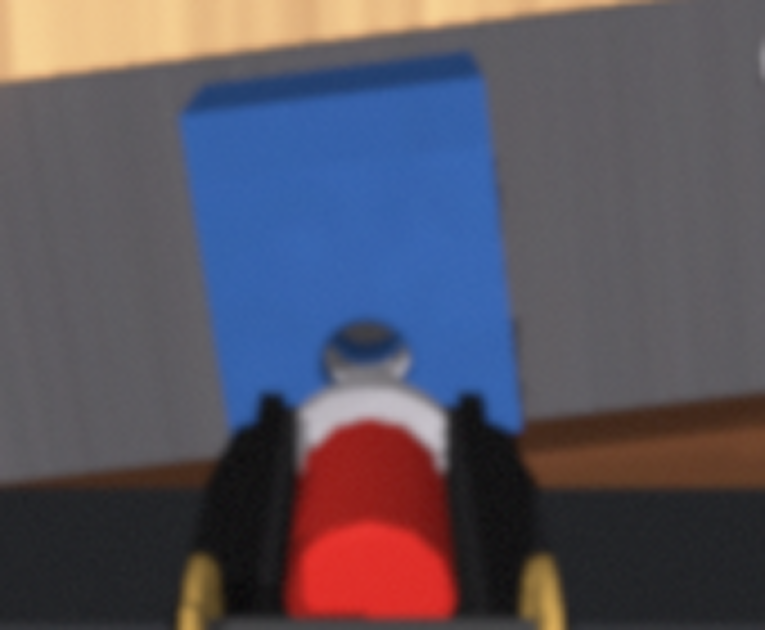

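The hole's rim is centred at (251.3,210.4); the pin's collar is centred at column 253 with its near edge at row 215.6, so the pin sits about 1 mm too far in +x.

```bash
python3 - <<'E'
from h import *
w=read_camera("wrist")
e=np.array([545.2,138.7,274.7])
for dy in(-1,0,1,2):print(dy,proj(w,e+[.8,dy+12,-194]),proj(w,e+[.8,dy+9,-162]),proj(w,e+[.8,dy+5,-228]))
save(w,"w4.png",(225,190,285,265),8)
h=cv2.cvtColor(w["image"],cv2.COLOR_RGB2HSV);print(w["image"][196:226,253].tolist())
E
```

```text
-1 [252.59894711 215.3241871 ] [252.7486756  244.75972857] [252.46764008 208.07945672]
0 [252.60117712 213.59567147] [252.75159012 242.74386651] [252.46936337 206.61522606]
1 [252.60341337 211.86231146] [252.75451441 240.72125288] [252.47109072 205.14754019]
2 [252.6056559  210.12408669] [252.75744851 238.69185369] [252.47282216 203.67638688]
[[56, 100, 173], [55, 99, 173], [54, 99, 172], [54, 97, 168], [52, 89, 154], [52, 77, 125], [58, 67, 91], [62, 63, 72], [61, 62, 69], [50, 54, 70], [38, 51, 77], [31, 48, 82], [32, 53, 92], [47, 66, 103], [74, 85, 115], [100, 103, 118], [113, 111, 118], [118, 115, 119], [124, 121, 125], [137, 133, 138], [161, 157, 163], [181, 177, 183], [190, 185, 193], [192, 188, 195], [191, 186, 194], [189, 180, 187], [180, 154, 159], [164, 103, 107], [151, 54, 54], [146, 34, 31]]
```

>>> move_arm(commands=[[[-0.03, 0.04, 0], 0, -1], [[0, 0, -0.15], 0, -1], [[0, 0, -0.15], 0, -1], [[0, 0, -0.1], 0, -1], [[0, 0, -0.05], 0, -1], [[0, 0, -0.05], 0, -1]])

```text
t: 8.5
eef_pos: [544.0, 140.1, 258.6]
tcp_rot: [-3.141, 0.0, 1.571]
ft_force: [0.5, -0.6, -0.0]
opening: 0.183
grip_force: 30.0
```

>>> move_arm(commands=[[[0, 0, -0.1], 0, -1], [[0, 0, -0.1], 0, -1], [[0, 0, -0.1], 0, -1], [[0, 0, -0.1], 0, -1], [[0, 0, 0], 0, -1]])

```text
t: 8.92
eef_pos: [543.9, 140.1, 246.3]
tcp_rot: [-3.141, 0.0, 1.571]
ft_force: [-0.0, 0.7, -1.1]
opening: 0.184
grip_force: 30.0
```

>>> move_arm(commands=[[[0, 0, -0.1], 0, -1], [[0, 0, -0.1], 0, -1], [[0, 0, -0.1], 0, -1], [[0, 0, -0.05], 0, -1], [[0, 0, 0], 0, -1]])

```text
t: 9.33
eef_pos: [544.0, 140.1, 236.1]
tcp_rot: [-3.141, 0.0, 1.571]
ft_force: [-1.0, -0.4, 0.4]
opening: 0.184
grip_force: 30.0
```

>>> move_arm(commands=[[[0, 0, -0.03], 0, -1], [[0, 0, -0.03], 0, -1], [[0, 0, 0], 0, -1]])

```text
t: 9.58
eef_pos: [543.9, 140.1, 235.8]
tcp_rot: [3.141, -0.0, 1.571]
ft_force: [-3.5, -1.5, 13.2]
opening: 0.184
grip_force: 30.0
```

>>> move_arm(commands=[[[0, 0, 0], 0, 0.5], [[0, 0, 0], 0, 0.5], [[0, 0, 0], 0, 0.5], [[0, 0, 0], 0, 0.5], [[0, 0, 0.3], 0, 0.5], [[0, 0, 0.6], 0, 1], [[0, 0, 0.9], 0, 1], [[0, 0, 0.9], 0, 1], [[0, 0, 0.8], 0, 1]])

```text
t: 10.33
eef_pos: [543.9, 140.1, 341.7]
tcp_rot: [3.141, -0.0, 1.571]
ft_force: [0.5, 0.9, 0.4]
opening: 0.751
grip_force: 0.0
```

```bash
python3 - <<'E'
from h import *
w=read_camera("wrist")
print(env.state()["eef_pos"])
pc,m=col(w,[0,150,50],[6,255,255],[0,0,512,384]);print(pc,m.sum())
ys,xs=np.where(m);print(xs.min(),xs.max(),ys.min(),ys.max())
for z in(42,74):print(proj(w,[544.9,138.4,z]))
save(w,"w5.png",(130,100,390,300),3)
E
```

```text
[544.44981889 140.25692078 345.90611298]
[252.2 195. ] 491
242 262 180 209
[252.79684788 188.33069003]
[252.88708595 199.00989602]
```

View pics/w5.png

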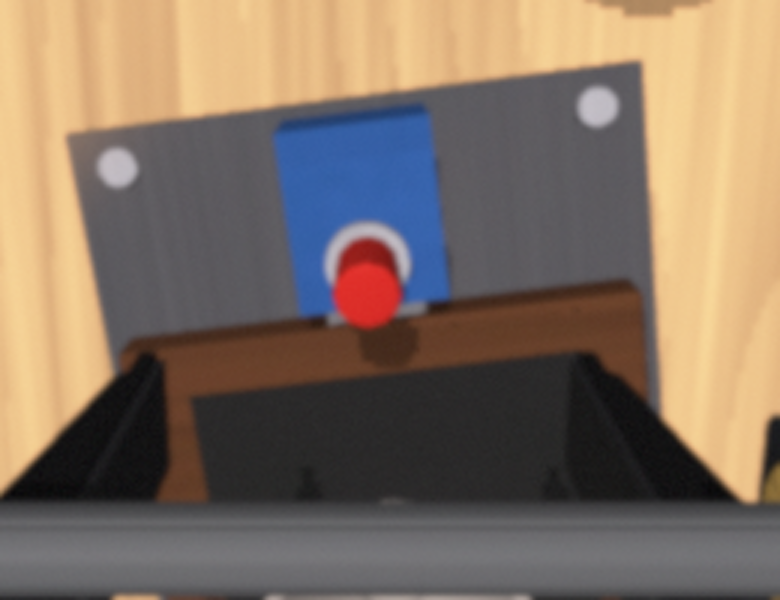

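Pin is seated: collar flat on the fork at (252,187), knob upright and released. Now to the wedge.

>>> move_arm(commands=[[[-0.2, 0.9, 0], 0, 1], [[-0.2, 0.9, 0], 0, 1], [[-0.2, 0.9, 0], 0, 1], [[-0.2, 0.9, 0], 0, 1], [[-0.2, 0.9, 0], 0, 1], [[-0.2, 0.9, 0], 0, 1], [[-0.2, 0.9, 0], 0, 1], [[-0.2, 0.9, 0], 0, 1], [[-0.2, 0.9, 0], 0, 1], [[0, 0, 0], 0, 1], [[0, 0, 0], 0, 1], [[0, 0, 0], 0, 1]])

```text
t: 11.38
eef_pos: [489.9, 382.8, 339.7]
tcp_rot: [-3.141, 0.0, 1.571]
ft_force: [0.0, 0.0, -0.5]
opening: 1.005
grip_force: 0.0
```

```bash
python3 - <<'E'
from h import *
w=read_camera("wrist");save(w,"w6.png")
print(env.state()["eef_pos"],env.state()["t"])
pc,m=col(w,[4,190,60],[15,255,255],[0,0,512,384])
if pc is not None:
    print(pc,m.sum(),toz(w,pc,15))
    c,_=cv2.findContours(m.astype(np.uint8),0,1);c=max(c,key=len);ap=cv2.approxPolyDP(c,2,True)[:,0];print(ap.tolist())
for k in("wedge","wedge_tip"): 
  print(k,[(np.round(r["at"],1).tolist(),round(r["confidence"],2),toz(w,r["at"],0)) for r in search_frame(k,w)[:3]])
E
```

```text
[490.16503299 382.39577143 339.79922568] 11.4333
[234.  150.8] 3810 [473.6 409.6  15. ]
[[222, 97], [193, 117], [232, 183], [238, 180], [242, 182], [241, 190], [253, 209], [256, 209], [271, 199], [268, 186], [259, 171], [263, 161]]
wedge [([236.0, 149.8], 0.74, array([474.7, 408.3,   0. ])), ([380.7, 96.9], 0.56, array([607.7, 457.1,   0. ]))]
wedge_tip [([234.0, 149.5], 0.89, array([472.8, 408.6,   0. ])), ([378.9, 86.6], 0.81, array([605.2, 466.1,   0. ]))]
```

View pics/w6.png

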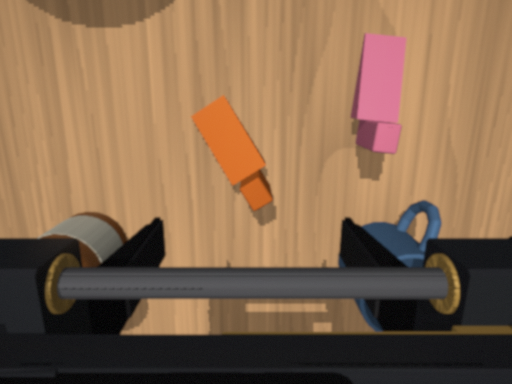

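Orange wedge (thin end top-left at (207,107), post at (257,195)); pink look-alike at right, mug and jar left/right of the fingers. I'll fit the wedge model to its mask.

```bash
cat >> h.py <<'E'
def fitwedge(w,p0,z0=0,m=None):
    from scipy.optimize import minimize
    if m is None: _,m=col(w,[4,190,60],[15,255,255],[0,0,512,384])
    S=4
    M=cv2.GaussianBlur(cv2.resize(m.astype(np.float32),None,fx=S,fy=S),(9,9),0)
    A=np.array([[48,s*18,z] for s in(1,-1) for z in(0,3)]+[[-24,s*18,z] for s in(1,-1) for z in(0,21)]+[[-48,s*18,0] for s in (1,-1)]*1,float)
    B=np.array([[-36+a*12,b*10,z] for a in(1,-1) for b in(1,-1) for z in(0,50)],float)
    A=A[:8]
    def mask(p):
        k=np.zeros(M.shape,np.float32);c,s=np.cos(p[2]),np.sin(p[2])
        for V in(A,B):
            q=[(proj(w,[p[0]+c*v[0]-s*v[1],p[1]+s*v[0]+c*v[1],v[2]+z0])+.5)*S*16 for v in V]
            cv2.fillConvexPoly(k,cv2.convexHull(np.array(q,np.float32)).astype(np.int32),1.,shift=4)
        return cv2.GaussianBlur(k,(9,9),0)
    f=lambda p:np.abs(mask(p)-M).sum()/M.sum()
    r=minimize(f,p0,method="Nelder-Mead",options=dict(initial_simplex=[p0]+[np.array(p0)+d for d in np.diag([6,6,.15])]))
    return r.x,r.fun
E
python3 - <<'E'
from h import *
w=read_camera("wrist")
for y0 in(2.1,1.9):
  p,f=fitwedge(w,[475,405,y0]);c,s=np.cos(p[2]),np.sin(p[2])
  print(p.round(3),f,"post",(p[0]-36*c,p[1]-36*s),"tip",(p[0]+48*c,p[1]+48*s))
print(env.state()["eef_pos"],env.state()["joints"])
E
```

```text
[474.096 407.924   2.128] 0.10988011211156845 post (np.float64(493.13823819439745), np.float64(377.37231615211135)) tip (np.float64(448.7073950690872), np.float64(448.65976370898545))
[474.405 408.511   2.131] 0.110147625207901 post (np.float64(493.54884186420145), np.float64(378.0235958011039)) tip (np.float64(448.87920708091536), np.float64(449.1616568396776))
[490.3916452  382.24908903 339.80995552] [ 5.55926794e-01  5.54430107e-01  1.63681272e+00 -1.18795399e-04
  9.50302937e-01  5.57252850e-01]
```

>>> move_arm(commands=[[[0.07, -0.11, 0], 1, 1], [[0.07, -0.1, 0], 1, 1], [[0, 0, 0], 1, 1], [[0, 0, 0], 1, 1], [[0, 0, 0], 1, 1], [[0, 0, -0.3], 1, 1], [[0, 0, -0.6], 1, 1], [[0, 0, -0.8], 0, 1], [[0, 0, -0.9], 0, 1], [[0, 0, -0.6], 0, 1], [[0, 0, 0], 0, 1], [[0, 0, 0], 0, 1], [[0, 0, 0], 0, 1]])

```text
t: 12.67
eef_pos: [494.7, 376.7, 244.9]
tcp_rot: [3.14, 0.0, 2.13]
ft_force: [0.5, -0.2, 0.5]
opening: 1.001
grip_force: 0.0
```

```bash
python3 - <<'E'
from h import *
w=read_camera("wrist");s=env.state()
print(s["eef_pos"],s["tcp_rot"],s["ft_force"])
p,f=fitwedge(w,[474.2,408.2,2.13]);c,n=np.cos(p[2]),np.sin(p[2]);print(p,f,"post",p[0]-36*c,p[1]-36*n)
E
```

```text
[494.63168716 376.77120339 245.1306801 ] [3.13944949e+00 4.36683726e-05 2.13040112e+00] [-0.05509192 -0.08953225  0.56375345]
[474.13737379 408.40657103   2.13207122] 0.06945886462926865 post 493.29894703641054 377.92979116606944
```

>>> move_arm(commands=[[[0, 0, -0.6], 0, 1], [[0, 0, -0.5], 0, 1], [[0, 0, -0.17], 0, 0], [[0, 0, 0], 0, -1], [[0, 0, 0], 0, -1], [[0, 0, 0], 0, -1], [[0, 0, 0], 0, -1], [[0, 0, 0], 0, -1], [[0, 0, 0], 0, -1], [[0, 0, 0], 0, -1], [[0, 0, 0], 0, -1], [[0, 0, 0], 0, -1], [[0, 0, 0], 0, -1], [[0, 0, 0], 0, -1], [[0, 0, 0], 0, -1]])

```text
t: 13.97
eef_pos: [494.2, 376.8, 205.5]
tcp_rot: [3.142, 0.0, 2.131]
ft_force: [-0.0, -0.1, 0.2]
opening: 0.209
grip_force: 30.0
```

>>> move_arm(commands=[[[0, 0, 0.4], 0, -1], [[0, 0, 0.9], 0, -1], [[0, 0, 1], 0, -1], [[0, 0, 1], 0, -1], [[0, 0, 0.7], 0, -1], [[0.165, -0.6, 0], -0.32, -1], [[0.165, -0.95, 0], -0.32, -1], [[0.165, -0.95, 0], -0.32, -1], [[0.165, -0.95, 0], -0.32, -1], [[0.165, -0.95, 0], -0.32, -1], [[0.165, -0.95, 0], -0.32, -1], [[0.165, -0.95, 0], -0.32, -1], [[0.165, -0.95, 0], -0.32, -1], [[0.165, -0.95, 0], -0.32, -1]])

```text
t: 15.13
eef_pos: [538.6, 129.4, 326.4]
tcp_rot: [3.141, 0.0, 1.899]
ft_force: [0.6, -0.9, -1.0]
opening: 0.207
grip_force: 30.0
```

>>> move_arm(commands=[[[0.165, -0.95, 0], -0.32, -1], [[0.165, -0.95, 0], -0.32, -1], [[0.165, -0.95, 0], -0.32, -1], [[0.165, -0.95, 0], -0.32, -1], [[0.165, -0.95, 0], -0.32, -1], [[0.165, -0.95, 0], -0.32, -1], [[0.165, -0.95, 0], -0.32, -1], [[0.165, -0.95, 0], -0.34, -1], [[0, -0.85, 0], 0, -1], [[0, 0, 0], 0, -1], [[0, 0, 0], 0, -1], [[0, 0, 0], 0, -1]])

```text
t: 16.13
eef_pos: [578.1, -122.3, 326.0]
tcp_rot: [3.142, -0.0, 1.694]
ft_force: [-0.6, 0.3, -1.3]
opening: 0.209
grip_force: 30.0
```

```bash
python3 - <<'E'
from h import *
w=read_camera("wrist");save(w,"w7.png",None,1.5);s=env.state()
print(s["t"],s["eef_pos"],s["tcp_rot"],s["ft_force"],s["opening"])
u=np.array([-.124,.992]);O=np.array([556.6,44.]);v=np.array([-.992,-.124])
for x,y,z in((-75,80,32),(-75,-80,32),(-75,80,14),(-75,-80,14),(-75,0,14),(-190,90,6)):
  q=O+x*u+y*v;print((x,y,z),proj(w,[q[0],q[1],z])*1.5)
E
```

```text
16.1833 [ 578.19798229 -121.90669154  325.95155562] [ 3.14148272e+00 -1.14031113e-04  1.69461789e+00] [-0.76403027  0.48077117 -1.76418211] 0.2109784458313969
(-75, 80, 32) [220.60811404 107.77239223]
(-75, -80, 32) [531.91174956 107.69618371]
(-75, 80, 14) [230.48521012 110.29811032]
(-75, -80, 14) [522.30355279 110.22768649]
(-75, 0, 14) [376.36510898 110.26290547]
(-190, 90, 6) [231.99928385 306.08917261]
```

View pics/w7.png

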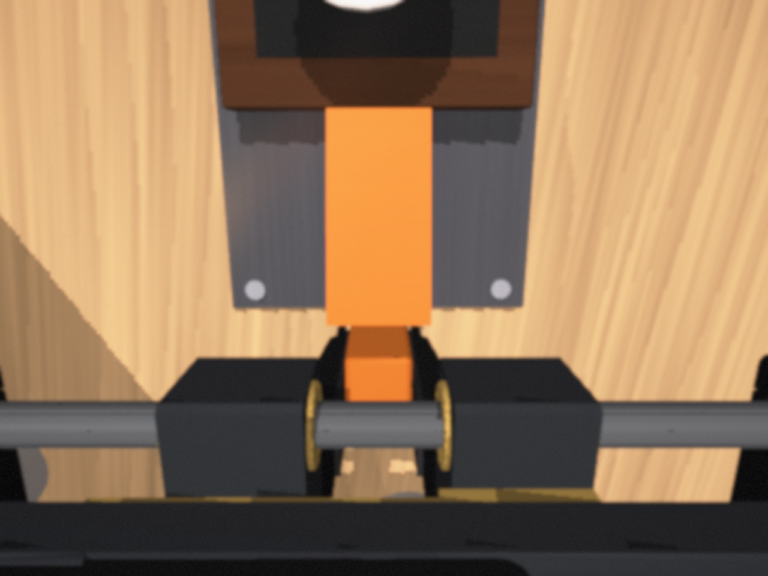

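The wedge (orange, columns 217–288, thin edge at row 71) is centred on the board's front edge (149–354 at row 71) and square to it. Back off 8 mm and go down.

>>> move_arm(commands=[[[0.03, -0.27, 0], 0, -1], [[0, 0, -0.4], 0, -1], [[0, 0, -0.8], 0, -1], [[0, 0, -0.9], 0, -1], [[0, 0, -0.8], 0, -1], [[0, 0, -0.5], 0, -1], [[0, 0, -0.2], 0, -1], [[0, 0, 0], 0, -1], [[0, 0, 0], 0, -1]])

```text
t: 16.93
eef_pos: [579.5, -130.6, 218.1]
tcp_rot: [3.141, 0.0, 1.695]
ft_force: [-0.2, 0.5, -0.7]
opening: 0.21
grip_force: 30.0
```

```bash
python3 - <<'E'
from h import *
S=[];
for i in range(4): w=read_camera("wrist");s=env.state();S.append(np.r_[s["eef_pos"],s["ft_force"]])
print(s["t"],np.mean(S,0).round(2),s["tcp_rot"])
E
```

```text
17.1333 [ 5.7953e+02 -1.3075e+02  2.1871e+02 -4.9000e-01  3.0000e-02 -7.7000e-01] [3.13986426e+00 8.29093942e-04 1.69413390e+00]
```

>>> move_arm(commands=[[[0, 0, -0.08], 0, -1], [[0, 0, -0.05], 0, -1], [[0, 0, -0.02], 0, -1], [[0, 0, 0], 0, -1]])

```text
t: 17.47
eef_pos: [579.2, -130.8, 212.9]
tcp_rot: [-3.141, -0.0, 1.694]
ft_force: [0.1, -0.2, -1.2]
opening: 0.208
grip_force: 30.0
```

>>> move_arm(commands=[[[0, 0, -0.02], 0, -1], [[0, 0, -0.01], 0, -1], [[0, 0, 0], 0, -1]])

```text
t: 17.72
eef_pos: [579.2, -130.8, 212.1]
tcp_rot: [-3.142, -0.0, 1.694]
ft_force: [0.4, 0.5, -1.6]
opening: 0.211
grip_force: 30.0
```

>>> move_arm(commands=[[[0, 0, -0.02], 0, -1], [[0, 0, 0], 0, -1]])

```text
t: 17.88
eef_pos: [579.3, -130.8, 211.5]
tcp_rot: [3.141, 0.0, 1.694]
ft_force: [-0.1, -0.2, -1.4]
opening: 0.206
grip_force: 30.0
```

>>> move_arm(commands=[[[0, 0, -0.02], 0, -1], [[0, 0, 0], 0, -1]])

```text
t: 18.05
eef_pos: [579.2, -130.8, 211.5]
tcp_rot: [3.141, 0.0, 1.694]
ft_force: [-2.2, 0.6, 5.4]
opening: 0.21
grip_force: 30.0
```

>>> move_arm(commands=[[[-0.0124, 0.0992, 0], 0, -1], [[-0.0124, 0.0992, 0], 0, -1], [[-0.0124, 0.0992, 0], 0, -1], [[-0.0124, 0.0992, 0], 0, -1], [[-0.0124, 0.0992, 0], 0, -1], [[-0.0124, 0.0992, 0], 0, -1], [[-0.0124, 0.0992, 0], 0, -1], [[-0.0124, 0.0992, 0], 0, -1], [[-0.0124, 0.0992, 0], 0, -1], [[-0.0124, 0.0992, 0], 0, -1], [[0, 0, 0], 0, -1]])

```text
t: 18.97
eef_pos: [575.8, -100.6, 211.5]
tcp_rot: [3.14, 0.001, 1.694]
ft_force: [1.8, -0.5, 6.7]
opening: 0.21
grip_force: 30.0
```

```bash
cat >> h.py <<'E'
u=np.array([-.124,.992]);O=np.array([556.6,44.]);v=np.array([-.992,-.124])
def front():
    "wrist view: board front top edge rows left/right of the wedge, plus state"
    w=read_camera("wrist");s=env.state();e=np.array(s["eef_pos"]);d=e[:2]-O
    print("t",round(s["t"],2),"tip x",round(d@u+86,1),"y",round(d@v,1),"z",e[2].round(2),"f",np.round(s["ft_force"],1),"yaw",s["tcp_rot"][2])
    g=cv2.cvtColor(w["image"],cv2.COLOR_RGB2HSV)
    return w,g
E
python3 - <<'E'
from h import *
w,g=front();a=read_camera("scene");b=read_camera("side")
np.savez("ref.npz",w=w["image"],a=a["image"],b=b["image"])
q=O-75*u
for c in(w,a,b):
  for y in(-65,65):
    p=q+y*v;print(proj(c,[*p,32]).round(1),proj(c,[*p,14]).round(1),proj(c,[*p,6]).round(1))
pc,m=col(w,[4,150,60],[18,255,255],[0,0,512,384]);ys,xs=np.where(m);print(ys.min(),xs.min(),xs.max())
p=q+50*v;cc=proj(w,[*p,32]);print(w["image"][max(0,int(cc[1])-14):int(cc[1])+25,int(cc[0])].tolist())
E
```

```text
t 19.02 tip x -59.9 y -1.1 z 211.51 f [1.1 0.2 6. ] yaw 1.6941554438309263
[389.6 102.4] [375.8 102. ] [370.5 101.9]
[107.1 102.4] [121.6 102. ] [127.2 101.8]
[250.7 233.5] [250.9 236.9] [250.9 238.4]
[255.4 200.8] [255.5 204.3] [255.5 205.8]
[286.2 189. ] [286.1 193.5] [286.  195.4]
[253.5 203. ] [253.6 207.5] [253.7 209.5]
100 217 287
[[114, 72, 49], [114, 72, 48], [114, 72, 46], [115, 74, 49], [114, 72, 47], [114, 71, 47], [115, 72, 50], [115, 72, 48], [116, 73, 49], [116, 74, 51], [112, 71, 48], [104, 67, 46], [93, 60, 42], [81, 56, 43], [72, 56, 52], [75, 68, 69], [79, 76, 78], [81, 78, 82], [81, 78, 82], [83, 80, 83], [84, 81, 84], [82, 80, 83], [84, 80, 83], [83, 80, 83], [82, 79, 83], [85, 81, 84], [85, 80, 84], [84, 81, 83], [85, 82, 84], [83, 80, 83], [86, 82, 84], [86, 82, 85], [85, 81, 83], [85, 81, 84], [85, 81, 84], [86, 82, 84], [87, 82, 85], [87, 83, 85], [88, 83, 86]]
```

```bash
cat >> h.py <<'E'
def lift(n=2):
    from scipy.optimize import brentq
    out=[]
    for _ in range(n):
        w,_g=front();im=cv2.GaussianBlur(w["image"],(3,3),0).astype(float);D=im[:,:,0]-im[:,:,2]
        def cross(a):  # last index from start where profile falls under 33, subpixel
            i=np.where(a<33)[0][0];return i-1+(a[i-1]-33)/(a[i-1]-a[i])
        er=np.mean([60+cross(D[60:150,c]) for c in(130,140,150,350,360,370)])
        r=int(er)-4
        L=150-cross(D[r,150::-1]);Rr=350+cross(D[r,350:])
        def width(z):
            f=lambda x,y:proj(w,[*(O+x*u+y*v),z])
            x=brentq(lambda x:f(x,0)[1]-r,-130,0);return f(x,-80)[0]-f(x,80)[0],x,f(x,80)[0],f(x,-80)[0]
        z=brentq(lambda z:width(z)[0]-(Rr-L),10,60)
        out.append(z);print("edge row",round(er,2),"L",round(L,2),"R",round(Rr,2),"z top",round(z,2),"x at row",round(width(z)[1],1))
    return np.mean(out)
E
python3 - <<'E'
from h import *
print(lift(2))
E
```

```text
t 19.17 tip x -59.9 y -1.1 z 211.53 f [0.8 0.2 6.4] yaw 1.6940336126814826Traceback (most recent call last):
  File "<stdin>", line 2, in <module>
  File "h.py", line 57, in lift
    L=150-cross(D[r,150::-1]);Rr=350+cross(D[r,350:])
          ~~~~~^^^^^^^^^^^^^^
  File "h.py", line 54, in cross
    i=np.where(a<33)[0][0];return i-1+(a[i-1]-33)/(a[i-1]-a[i])
      ~~~~~~~~~~~~~~~~~^^^
IndexError: index 0 is out of bounds for axis 0 with size 0
```

```bash
python3 - <<'E'
from h import *
im=np.load("ref.npz")["w"].astype(int)
for r in(90,96,100): print(r,im[r,40:110:2].tolist(),'\n',im[r,395:460:2].tolist())
E
```

```text
90 [[250, 221, 160], [250, 222, 162], [251, 224, 164], [251, 224, 163], [250, 222, 161], [249, 221, 160], [249, 221, 159], [250, 223, 163], [251, 226, 165], [252, 228, 168], [250, 224, 163], [249, 219, 157], [249, 219, 157], [249, 220, 159], [250, 222, 161], [248, 218, 156], [245, 211, 151], [208, 158, 113], [118, 76, 52], [113, 70, 47], [115, 71, 48], [113, 71, 48], [114, 71, 48], [114, 71, 48], [114, 71, 49], [113, 71, 48], [113, 72, 49], [113, 70, 48], [113, 71, 47], [113, 71, 49], [113, 72, 48], [114, 71, 47], [114, 72, 48], [114, 72, 48], [114, 71, 47]] 
 [[115, 73, 49], [114, 71, 47], [115, 72, 49], [116, 72, 50], [116, 73, 49], [115, 71, 48], [116, 72, 49], [116, 72, 51], [115, 71, 49], [115, 71, 49], [116, 73, 50], [115, 71, 49], [114, 72, 48], [116, 75, 53], [203, 154, 109], [251, 226, 165], [252, 228, 168], [252, 226, 166], [251, 225, 164], [250, 222, 161], [249, 219, 158], [248, 219, 157], [249, 221, 160], [250, 224, 164], [251, 226, 166], [251, 226, 165], [250, 223, 162], [250, 223, 162], [251, 224, 163], [251, 225, 165], [252, 227, 166], [252, 228, 167], [252, 229, 169]]
[... 1482 characters left out ...]
 40], [94, 60, 42], [92, 57, 38], [93, 59, 41], [94, 59, 41], [94, 60, 41], [92, 58, 39], [94, 60, 41], [94, 59, 42], [92, 59, 41], [91, 57, 38], [92, 58, 40], [92, 59, 40]] 
 [[83, 55, 39], [84, 54, 40], [84, 54, 39], [83, 55, 39], [84, 55, 41], [85, 56, 42], [85, 56, 43], [85, 56, 42], [83, 54, 41], [85, 57, 43], [84, 56, 42], [91, 62, 47], [146, 109, 79], [226, 179, 127], [251, 226, 165], [252, 229, 169], [251, 226, 166], [251, 225, 165], [250, 221, 160], [249, 220, 157], [249, 219, 158], [250, 222, 161], [251, 225, 164], [252, 227, 166], [251, 225, 165], [250, 224, 162], [251, 225, 163], [251, 226, 164], [251, 226, 166], [252, 228, 168], [252, 230, 170], [252, 230, 170], [252, 227, 167]]
```

```bash
python3 - <<'E'
s=open('h.py').read()
s=s.replace("L=150-cross(D[r,150::-1]);Rr=350+cross(D[r,350:])","E=213-im[:,:,0];L=150-cross(E[r,150::-1]);Rr=350+cross(E[r,350:])").replace("r=int(er)-4","r=int(er)-8")
open('h.py','w').write(s)
E
python3 - <<'E'
from h import *
print(lift(2))
E
```

```text
t 19.22 tip x -59.9 y -1.1 z 211.51 f [1.5 1.3 6.1] yaw 1.694053971403294
edge row 101.0 L 74.73 R 422.35 z top 30.69 x at row -70.4
t 19.27 tip x -59.9 y -1.1 z 211.51 f [0.6 0.4 6.4] yaw 1.6940804016730362
edge row 100.99 L 74.72 R 422.35 z top 30.7 x at row -70.4
30.696496045758344
```

>>> move_arm(commands=[[[-0.0083, 0.0661, 0], 0, -1], [[-0.0083, 0.0661, 0], 0, -1], [[-0.0083, 0.0661, 0], 0, -1], [[-0.0083, 0.0661, 0], 0, -1], [[0, 0, 0], 0, -1]])

```text
t: 19.68
eef_pos: [574.9, -93.2, 211.5]
tcp_rot: [3.139, 0.001, 1.694]
ft_force: [2.1, -4.9, 4.4]
opening: 0.213
grip_force: 30.0
```

```bash
python3 -c "
from h import *
print(lift(1))"
```

```text
t 19.73 tip x -52.4 y -1.2 z 211.52 f [ 2.7 -4.8  5.4] yaw 1.6941459983874212
edge row 113.79 L 76.3 R 420.65 z top 30.69 x at row -68.8
30.689440730356647
```

>>> move_arm(commands=[[[-0.0083, 0.0661, 0], 0, -1], [[-0.0083, 0.0661, 0], 0, -1], [[-0.0042, 0.033, 0], 0, -1], [[0, 0, 0], 0, -1]])

```text
t: 20.07
eef_pos: [574.5, -88.6, 211.6]
tcp_rot: [3.139, 0.002, 1.694]
ft_force: [2.2, -9.1, 5.2]
opening: 0.21
grip_force: 30.0
```

```bash
python3 -c "
from h import *
print(lift(1))"
```

```text
t 20.12 tip x -47.8 y -1.3 z 211.61 f [ 1.6 -7.4  4.7] yaw 1.6940248755277685h.py:54: RuntimeWarning: divide by zero encountered in scalar divide
  i=np.where(a<33)[0][0];return i-1+(a[i-1]-33)/(a[i-1]-a[i])
Traceback (most recent call last):
  File "h.py", line 56, in lift
    r=int(er)-8
      ~~~^^^^
OverflowError: cannot convert float infinity to integer
```

```bash
sed -i 's/60+cross(D\[60:150,c\])/100+cross(D[100:190,c])/' h.py; python3 -c "
from h import *
print(lift(1))"
```

```text
t 20.17 tip x -47.8 y -1.3 z 211.6 f [ 1.9 -7.   4.1] yaw 1.6940431190289207
edge row 120.06 L 76.3 R 420.37 z top 31.42 x at row -67.5
31.418673994566216
```

>>> move_arm(commands=[[[-0.0083, 0.0661, 0], 0, -1], [[-0.0083, 0.0661, 0], 0, -1], [[-0.0083, 0.0661, 0], 0, -1], [[-0.0083, 0.0661, 0], 0, -1], [[0, 0, 0], 0, -1]])

```text
t: 20.58
eef_pos: [573.5, -80.6, 211.6]
tcp_rot: [3.139, 0.002, 1.694]
ft_force: [1.8, -6.6, 4.0]
opening: 0.209
grip_force: 30.0
```

```bash
python3 -c "
from h import *
print(lift(1))"
```

```text
t 20.63 tip x -39.7 y -1.3 z 211.57 f [ 2.5 -7.2  3.6] yaw 1.6940081369313957
edge row 137.69 L 76.76 R 420.8 z top 33.46 x at row -67.0
33.462269361618375
```

>>> move_arm(commands=[[[-0.0042, 0.033, 0], 0, -1], [[-0.0042, 0.033, 0], 0, -1], [[0, 0, 0], 0, -1], [[0, 0, 0], 0, -1]])

```text
t: 20.97
eef_pos: [573.3, -78.8, 211.6]
tcp_rot: [3.139, 0.002, 1.694]
ft_force: [1.5, -9.4, 4.2]
opening: 0.21
grip_force: 30.0
```

```bash
python3 - <<'E'
from h import *
print(lift(1))
r=np.load("ref.npz");a=read_camera("scene");b=read_camera("side")
for n,c in(("a",a),("b",b)):
    for k in("bowl","pin"):
        print(n,k,[(np.round(q["at"],1).tolist(),round(q["confidence"],2)) for q in search_frame(k,c)[:3]])
p,m=col(b,[0,170,60],[5,255,255],[220,140,270,185]);print("red side",p, proj(b,[544.9,138.4,58]))
p,m=col(a,[0,170,60],[5,255,255],[290,195,330,240]);print("red scene",p, proj(a,[544.9,138.4,58]),[proj(a,[*O,50]),proj(b,[*O,50])])
s=env.state();print(s["t"],s["grip_force"],s["opening"])
E
```

```text
t 21.02 tip x -37.9 y -1.3 z 211.61 f [ 1.9 -8.   3. ] yaw 1.6939069065217571
edge row 141.58 L 76.74 R 420.82 z top 33.97 x at row -67.0
33.965243695518254
a bowl [([252.1, 217.6], 0.34)]
a pin [([137.0, 167.6], 0.59), ([165.2, 157.4], 0.52), ([308.8, 219.5], 0.45)]
b bowl [([254.3, 171.9], 0.49), ([239.4, 167.8], 0.46)]
b pin [([275.9, 288.1], 0.7), ([236.5, 167.9], 0.64)]
red side [240.9 164.8] [240.99750093 165.87799344]
red scene [309.2 214.8] [308.17910353 215.54570716] [array([277.0995573 , 214.80528087]), array([256.83400389, 180.56542417])]
21.3167 30.000848472118378 0.207547198621437
```

```bash
python3 -c "
from h import *
print(env.job_done())"
```

```text
the job is handed in; nothing more can be done
None
```

I handed the job in at about 21 s: the pin is seated and released, and the wedge, still gripped, holds both front feet about 3 mm up (estimated from the camera view); a detector pass in the side view still placed the bowl on the board.

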